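# Heft the spool cases and stack the carrier, heaviest at the bottom

### The job

The three shut solder-wire spool cases look alike, but one holds a full spool, one a half-used spool and one a nearly empty one, which you can tell only by lifting them. Stack all three on the carrier's seat, heaviest at the bottom and lightest on top, each set down gently, not dropped, and nested fully on the raised square below it. Then swing the carrier's bail up over the stack until it stands upright against its stop; leave the pot, the clip box and the tape roll where they are.

Things in the scene. Friction and masses are not known exactly. Their poses are not given: they have to be found in the camera images.
- case_1: first of three look-alike shut cases of dark grey plastic: 58 x 58 mm, 42 mm high to the lid's rim, plus a raised square panel on the lid (49 mm wide, drawn in to 45 mm at its top, 6 mm high, blank pale label): 48 mm in all. Origin: centre of the underside; z up, x and y square to the sides, a 1.5 mm snap tab on the -x side. Starts upright on the table
- case_2: second case, same look and size. Underside of every case: a skirt 2.5 mm thick round a square recess 53 x 53 mm, 7 mm deep, which drops over a raised panel like the lid's with 2 mm play a side, in any of the four quarter turns; nested cases stack at 42 mm pitch. Lids stay shut
- case_3: third case, same look and size. With the spool, which lies inside with a little play, the cases weigh about 0.12, 0.37 and 0.65 kg (each within 8 %), one of each; any of the three may be any of these
- carrier: stack carrier, loose on rubber feet, 1.6 kg: grey metal base plate 104 (x) x 156 (y) mm, its top 8 mm above the table, a square seat pad at its centre. Steel ears at y = +-62 to 66 mm, 31 mm high, carry the bail. Origin: centre of the underside, on the table; z up; the bail lies towards -x. The origins of fully nested cases stand 8, 50 and 92 mm above this origin
- carrier_seat (a point): centre of the base plate's top, 8 mm above the table, at the foot of the seat pad: a black square 49 mm wide, drawn in to 45 mm, 6 mm high, sides along the carrier's x and y, which fits the recess under a case with 2 mm play a side; axes as the carrier's
- bail (a joint): hinge of the wire bail, in rad: 0 = lying down towards the carrier's -x, grip 34 mm above the table; 1.49 = upright; 1.59 = at its stop just past upright, where its own weight keeps it. Axis along the carrier's y, at x = 0, 20 mm above the table. The bail weighs 0.16 kg and turns easily; let go short of upright it falls back
- bail_grip (a point): centre of the bail's grip, a black sleeve 13 mm thick, 50 mm long, along the carrier's y, 175 mm from the hinge axis; it can turn in the fingers. The bail's cross bar (6 mm rod) runs parallel 46 mm nearer the hinge: open the fingers under 50 mm when they come down on the grip. Upright, the grip is 195 mm above the table, the bar 3 to 6 mm clear of a nested stack
- jar_paste: small white pot with a blue cap, 42 mm in diameter, 34 mm high; bystander; origin centre of the underside
- clip_box: blue box with a clear lid, 44 x 70 x 30 mm; bystander; origin centre of the underside
- tape_mask: roll of cream masking tape lying flat, 91 mm in diameter, 20 mm high; bystander; origin centre of the underside
Not all that is in view belongs to the job. Leave any yellow look-alike of the case_2 alone.

How it is judged:
At the end, for the whole second after the job is handed in: Cases nested on the seat, level, heights 8, 50, 92 mm within 3 mm, within 7 mm of the seat's centre in x and y; lightest on top (it bears on the next with under 2.4 N), heaviest at the bottom (the two above bear on it with under 6.3 N); bail past 1.5 rad; carrier level; all at rest (x of case_1 in the frame of carrier between -0.007 and 0.007 m and y of case_1 in the frame of carrier between -0.007 and 0.007 m and (z of case_1 in the frame of carrier between 0.005 and 0.011 m or z of case_1 in the frame of carrier between 0.047 and 0.053 m or z of case_1 in the frame of carrier between 0.089 and 0.095 m) and angle between each of case_1, case_2, case_3's own z axis and vertical below 0.04 rad and linear speed of each of case_1, case_2, case_3, carrier below 0.01 m/s and x of case_2 in the frame of carrier between -0.007 and 0.007 m and y of case_2 in the frame of carrier between -0.007 and 0.007 m and (z of case_2 in the frame of carrier between 0.005 and 0.011 m or z of case_2 in the frame of carrier between 0.047 and 0.053 m or z of case_2 in the frame of carrier between 0.089 and 0.095 m) and x of case_3 in the frame of carrier between -0.007 and 0.007 m and y of case_3 in the frame of carrier between -0.007 and 0.007 m and (z of case_3 in the frame of carrier between 0.005 and 0.011 m or z of case_3 in the frame of carrier between 0.047 and 0.053 m or z of case_3 in the frame of carrier between 0.089 and 0.095 m) and ((z of case_1 in the frame of carrier above 0.089 m and contact force between case_1 and case_2 below 2.4 N and contact force between case_1 and case_3 below 2.4 N) or (z of case_2 in the frame of carrier above 0.089 m and contact force between case_2 and case_1 below 2.4 N and contact force between case_2 and case_3 below 2.4 N) or (z of case_3 in the frame of carrier above 0.089 m and contact force between case_3 and case_1 below 2.4 N and contact force between case_3 and case_2 below 2.4 N)) and contact force between case_1 and case_2 below 6.3 N and contact force between each of case_1, case_2 and case_3 below 6.3 N and value of joint bail above 1.5 rad and angle between carrier's own z axis and vertical below 0.03 rad); the robot touches nothing.
It fails at once if a case is rammed: more than 70 N between two cases or between a case and the carrier (contact force between case_1 and case_2 above 70 N or contact force between any of case_1, case_2 and case_3 above 70 N or contact force between any of case_1, case_2, case_3 and carrier above 70 N).
It fails at once if a case is dropped: out of the fingers it moves faster than 0.45 m/s ((linear speed of case_1 above 0.45 m/s and contact force between case_1 and the fingers below 0.1 N) or (linear speed of case_2 above 0.45 m/s and contact force between case_2 and the fingers below 0.1 N) or (linear speed of case_3 above 0.45 m/s and contact force between case_3 and the fingers below 0.1 N)).
It fails at once if a case is tipped over (more than 60 degrees) (angle between any of case_1, case_2, case_3's own z axis and vertical above 1.05 rad).
It fails at once if the paste pot, clip box or tape roll is shifted by more than 25 mm (distance of any of jar_paste, clip_box, tape_mask from where it was at the start of the episode above 0.025 m).
It also fails if it takes over 72 s, if anything falls off the work surface, if the arm or the gripper's body presses on something with over 40 N, if the wrist force passes 120 N, or if a joint passes its speed limit or range.

### The arm

A 6-joint arm with a two-finger parallel gripper is mounted at the origin on the work surface; the furniture and walls round the work are solid. World frame = base frame: x ahead of the robot, y to its left, z up, the work surface at z = 0. Lengths are in m, angles in rad, forces in N, time in s.
With the tool pointing down it reaches from about 0.3 to 0.775 m from the base axis. Payload 14.6 kg.
Tool frame: the origin (TCP) lies midway between the tips of the shut fingers; the grasp point (between the pads) lies 19 mm behind it; z points along the fingers, y is the direction in which the jaws open and shut (so a half turn about z gives the same grasp; the last joint's range is limited). The gripper opens to 85 mm and grips with 20 to 120 N. Pads are 22 mm wide; open, the fingers measure 114 mm over their backs; the gripper's body (76 mm by 85 mm) begins 54 mm behind the grasp point. The pads swing forward as they close: fully open they stand 13 mm farther back than shut.
Start: joints at [-1.237, 0.3, 1.521, -0, 1.321, -0.067], TCP at [0.215, -0.506, 0.231] pointing down, gripper open.
Joint ranges: [-3.03, 3.03], [-0.79, 2.21], [0.23, 2.52], [-1.04, 4.18], [0, 3.07], [-2.55, 2.55]. Speed limits (rad/s): [2.22, 2.22, 2.57, 3.14, 3.14, 3.14].

### API

Orientations are given as a unit quaternion [x, y, z, w].
In Python, from plant import bot gives the robot as it stands.
- The arm moves only by the tool jog_arm, never from a script. Its argument "plan" is a list of rows, each a list of 4 numbers: the shift along the tool's x, y, z in mm, then the turn about the tool's z in rad. In form: [[x, y, z, roll], ...]. A call has 1 to 10 rows; each row shifts and turns the commanded pose from where the row before left it, along the tool's axes as they then stand; what a row does not reach is not made up. A row lasts 1/12 s, in which the tool goes at most 41.7 mm and 7.16 degrees, less where a joint would pass 70% of its speed; a pose out of reach is approached as far as the arm can. A call is refused whole if a number of a shift passes 41.7 or a number of a turn 0.125, either way. A call with a gripper value outside its range is refused whole. "claw" is the closure, from -1 (fully open) to 1 (shut), set as the call begins (left out, the last holds). The fingers move at their own pace and stop on an object; "grip_force" is the grip in N (left out, the last holds). Time passes only in rows, so rows that do not move let the fingers close. It gives the time, the measured TCP pose, the force and the opening at its end, in the units of the state.
- bot.get_state(): the state, without advancing time (a new reading comes with each control period).
- bot.grab_frame(name): name is "scene" or "top"; returns (picture, depth): 400x640x3 uint8, red, green, blue; 400x640 float32, m along the optical axis (not along the pixel's ray), 0 where there is no reading.
- bot.camera_model(name): a dict with "fx", "fy", "cx", "cy" (pixels), "rvec" (rotation vector, rad) and "tvec" (3), from world to camera coordinates, as OpenCV has them. Camera axes: x right, y down, z forward; pixel columns grow to the right and rows downward; lengths in m; the calibration is good to about 2 mm. A picture is of the moment at which its call begins. camera_model takes no time and is no camera call.
- bot.close_job(): hands the job in, once; it reports no verdict.
The state is a dict: "t": time; "qpos": joint angles; "dq": joint speeds; "joint_torque": joint torques, N m; "eef_pos": TCP position; "eef_rot": TCP orientation; "contact_force": force on the tool from outside, world axes, zero at the start; "ft_torque": the same for the moment, N m; "grip_width": opening from 0.0 (shut) to 1.0 (fully open).
Only numpy, scipy, OpenCV 4.12 (cv2) and the standard library are available. Lean on these libraries where they do the work, as an engineer would, in place of code of your own. Each camera call takes 0.05 s, during which the arm holds its last target. There are 200 camera calls.

## Working session

There is one attempt and no reset: what is moved stays moved. The work goes in short steps, Python scripts to look and compute and a tool call to move; the robot and the scene stay as the last step left them, time stands still between calls to the robot, and variables do not carry over. Pictures are saved under pics/ and viewed, about 8 in all and at most 12, crops included, and the job is handed in when it is done.

Besides the shell and the picture viewer there is one more tool, called after "Call:" in YAML: its name, and indented under it one key for each argument. jog_arm: Moves the arm, as the interface text tells. Its arguments: {"type":"object","properties":{"plan":{"type":"array"},"claw":{"type":"number"},"grip_force":{"type":"number"}},"required":["plan"]}

```bash
mkdir -p pics; ls; cat > h.py <<'E'
import numpy as np, cv2
from plant import bot
from scipy.spatial.transform import Rotation as R
def cam(n):
    m=bot.camera_model(n); Rm=cv2.Rodrigues(np.array(m['rvec'],float))[0]; return m,Rm,np.array(m['tvec'],float)
def unproj(n,u,v,d):
    m,Rm,t=cam(n); p=np.stack([(u-m['cx'])/m['fx']*d,(v-m['cy'])/m['fy']*d,d+0*u],-1); return (p-t)@Rm
def ray(n,u,v,z):
    m,Rm,t=cam(n); o=-Rm.T@t; d=Rm.T@np.array([(u-m['cx'])/m['fx'],(v-m['cy'])/m['fy'],1.]); return o+d*(z-o[2])/d[2]
def save(n,f):
    im,d=bot.grab_frame(n); cv2.imwrite(f'pics/{f}.png',im[...,::-1]); np.save(f'pics/{f}.npy',d); return im,d
E
python3 - <<'E'
from h import *
for n in('scene','top'):
    im,d=save(n,n+'0'); m,Rm,t=cam(n); print(n,m,-Rm.T@t, Rm[2])
s=bot.get_state(); print(s)
a=cv2.imread('pics/top0.png');b=cv2.imread('pics/scene0.png')
E
```

```text
pics
scene {'fx': 480.069036848038, 'fy': 480.069036848038, 'cx': 315.6497129272521, 'cy': 198.13569345317237, 'rvec': array([ 0.72910828, -2.62614146,  1.05778565]), 'tvec': array([0.36813341, 0.23724428, 1.32720405])} [-0.09394418  0.82599045  1.12347315] [ 0.37264699 -0.58837389 -0.71760043]
top {'fx': 405.91673244037935, 'fy': 405.91673244037935, 'cx': 325.096351181028, 'cy': 200.3897138699901, 'rvec': array([ 2.14805584, -2.19203066,  0.15125306]), 'tvec': array([-0.05714478,  0.44629688,  1.20234056])} [ 0.30024661 -0.03902575  1.2475569 ] [ 0.11778371 -0.02208461 -0.99279367]
{'t': 0.1, 'qpos': array([-1.23661717e+00,  3.00395852e-01,  1.52147429e+00, -1.45588815e-05,
        1.32074734e+00, -6.66008649e-02]), 'dq': array([-0.00016862, -0.00288761, -0.00090971,  0.00092818,  0.00284556,
       -0.00126152]), 'joint_torque': array([ 8.90841657e-04, -5.44379067e+01, -3.62370515e+01, -1.34118568e-04,
        3.00380430e-03, -4.27967404e-05]), 'eef_pos': array([ 0.2145019 , -0.50622621,  0.23080778]), 'eef_rot': array([ 9.79988532e-01,  1.99053295e-01, -7.53402984e-05, -5.06894870e-04]), 'contact_force': array([-0.27011709, -0.38084904,  0.29532925]), 'ft_torque': array([0.00245865, 0.01280268, 0.01086267]), 'grip_width': 0.9972738496508378}
```

View pics/top0.png

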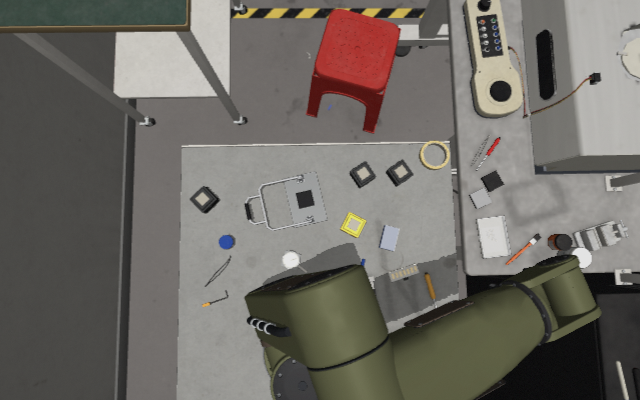

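View pics/scene0.png

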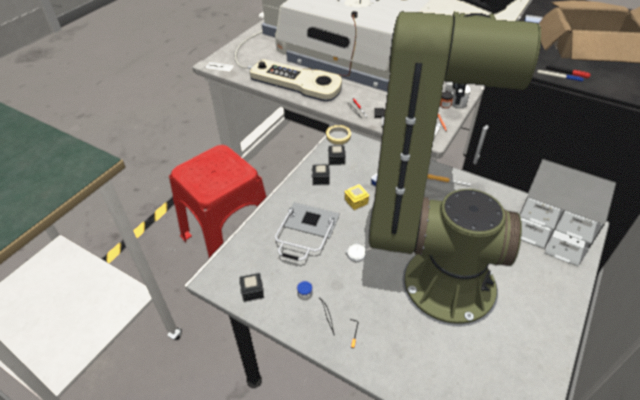

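Top view: the cases are at about (205,199), (362,174) and (400,172), and the carrier's seat is at (305,199) with the bail lying towards image left (grip ~(250,212)). The yellow look-alike is at (352,224), the clip box at (389,237), the tape at (435,154) and the pot at (227,242). The scene view confirms this. Next I'll enlarge the crops and read the depth.

```bash
python3 - <<'E'
from h import *
a=cv2.imread('pics/top0.png')
c=[cv2.resize(a[y:y+h,x:x+w],None,fx=k,fy=k,interpolation=cv2.INTER_CUBIC) for x,y,w,h,k in((180,150,160,100,5),)]
cv2.imwrite('pics/c1.png',c[0])
cv2.imwrite('pics/c2.png',cv2.resize(a[140:260,330:460],None,fx=5,fy=5,interpolation=cv2.INTER_CUBIC))
d=np.load('pics/top0.npy'); v,u=np.mgrid[:400,:640]
P=unproj('top',u,v,d)
print('table',np.median(P[205:235,260:280,2]),P[190,190],P[190,430])
for n,(x,y) in dict(A=(205,199),B=(362,174),C=(400,172)).items():
    w=P[y-14:y+15,x-14:x+15].reshape(-1,3); 
    k=(w[:,2]>.03); q=w[k]; k2=q[:,2]>.044
    r=cv2.minAreaRect((q[:,:2]*1000).astype(np.float32)); print(n,len(q),k2.sum(),np.median(q[k2],0),q[k2,:2].mean(0),r)
# carrier plate
w=P[160:240,240:335].reshape(-1,3)
k=(w[:,2]>.004)&(w[:,2]<.02); print(cv2.minAreaRect((w[k,:2]*1000).astype(np.float32)))
E
```

```text
table 0.0005230876822432549 [ 0.48879571  0.34993079 -0.00209516] [ 0.47450887 -0.39461494  0.00104478]
A 398 293 [0.4540996  0.29535211 0.04862427] [0.45272669 0.29160808] ((371.26287841796875, 151.69189453125), (401.2856750488281, 68.0879135131836), 59.94661331176758)
B 386 282 [ 0.52249491 -0.18145829  0.04836273] [ 0.51908244 -0.1800495 ] ((436.97857666015625, -109.06570434570312), (70.41262817382812, 299.07666015625), 49.62845230102539)
C 381 272 [ 0.52453764 -0.29484174  0.04828537] [ 0.52226745 -0.29098854] ((434.8230895996094, -170.63612365722656), (60.96323776245117, 371.49951171875), 36.3192024230957)
((453.9320983886719, 51.05616760253906), (291.96905517578125, 245.55282592773438), 89.06260681152344)
```

View pics/c1.png

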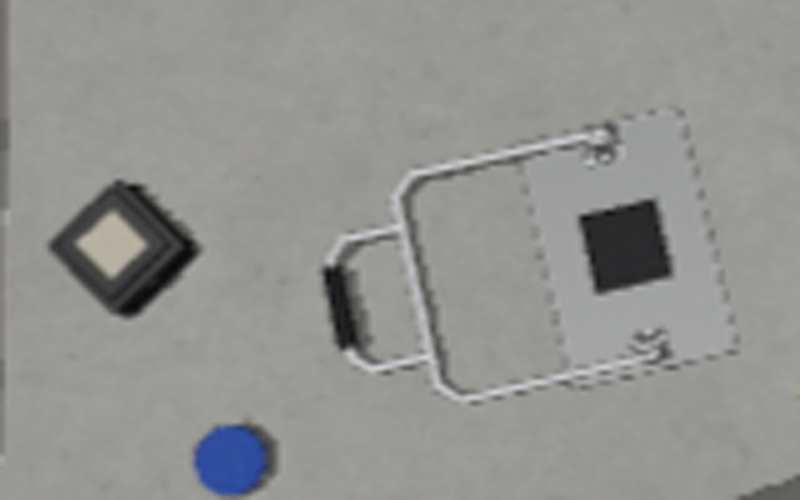

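View pics/c2.png

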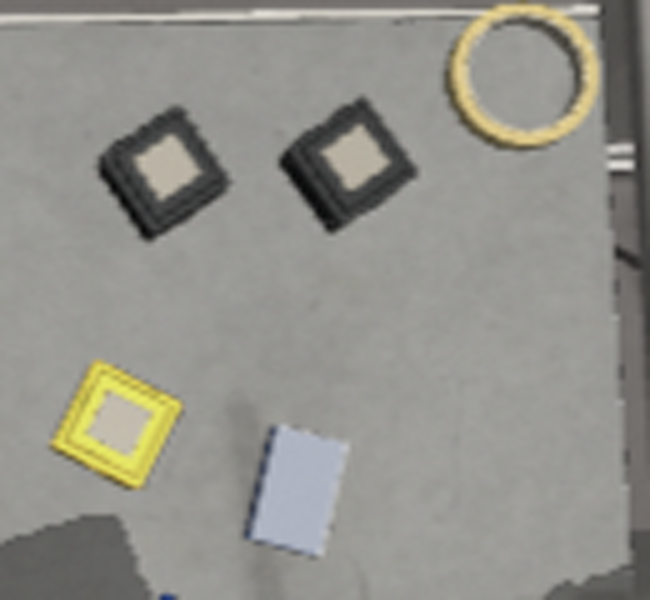

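Crops: case A's label centre is at crop (112,244), B's at (167,167) and C's at (355,158). The seat's corners are (580,215), (657,200), (672,275) and (598,293). Now I'll fit the poses by segmentation in both views.

```bash
cat >> h.py <<'E'
def plan(x,y,z,psi,step=30,p0=None,psi0=None):
    """rows in tool axes from pose to target; turn mod pi handled by caller"""
    s=bot.get_state(); 
    Rm=R.from_quat(s['eef_rot']).as_matrix(); 
    p=np.array(s['eef_pos'] if p0 is None else p0); ps=np.arctan2(Rm[1,0],Rm[0,0]) if psi0 is None else psi0
    dp=(np.array([x,y,z])-p)*1000; dps=(psi-ps+np.pi)%(2*np.pi)-np.pi
    n=max(1,int(np.ceil(max(np.linalg.norm(dp)/step,abs(dps)/.1)))); out=[]; res=np.zeros(3); a=ps
    for i in range(n):
        c,sn=np.cos(a),np.sin(a); d=dp/n
        out.append([round(c*d[0]+sn*d[1],1),round(sn*d[0]-c*d[1],1),round(-d[2],1),round(-dps/n,4)]); a+=dps/n
    return out
def st():
    s=bot.get_state(); Rm=R.from_quat(s['eef_rot']).as_matrix()
    print('t',round(s['t'],2),'p',s['eef_pos'].round(4),'psi',round(np.arctan2(Rm[1,0],Rm[0,0]),4),'zt',Rm[:,2].round(3),'F',s['contact_force'].round(2),'g',round(s['grip_width'],3),'q',np.round(s['qpos'],2))
E
python3 - <<'E'
from h import *
def fit(n,f,zones,zmin,zmax):
    d=np.load(f'pics/{f}.npy'); v,u=np.mgrid[:400,:640]; P=unproj(n,u,v,d)
    im=cv2.imread(f'pics/{f}.png').astype(int)
    for k,(x,y,r) in zones.items():
        s=np.s_[y-r:y+r+1,x-r:x+r+1]; q=P[s].reshape(-1,3); c=im[s].reshape(-1,3)
        lab=(c.min(1)>120)&(c[:,2]>c[:,0]+12)&(q[:,2]>.03)&(q[:,2]<.07)
        foot=(q[:,2]>.038)&(q[:,2]<.06)
        for nm,m in(('label',lab),('lid',foot)):
            if m.sum()<4: print(n,k,nm,m.sum());continue
            rr=cv2.minAreaRect((q[m,:2]*1000).astype(np.float32)); print(n,k,nm,m.sum(),'z',np.median(q[m,2]).round(4),'mean',q[m].mean(0).round(4),'rect',np.round(rr[0],1),np.round(rr[1],1),round(rr[2],1))
    return P,im
P,im=fit('top','top0',dict(A=(203,199,17),B=(362,174,17),C=(400,172,17)),0,0)
Q,jm=fit('scene','scene0',dict(A=(251,286,16),B=(321,173,13),C=(337,154,13)),0,0)
def seat(n,P,im,x,y,r,zr):
    s=np.s_[y-r:y+r+1,x-r:x+r+1]; q=P[s].reshape(-1,3); c=im[s].reshape(-1,3)
    m=(c.max(1)<70); a=q[m]; print(n,'seat z',np.median(a[:,2]).round(4),m.sum())
    mk=np.argwhere((im[s].max(2)<70)); 
    pts=np.array([ray(n,x-r+j,y-r+i,.014)[:2]*1000 for i,j in mk]); rr=cv2.minAreaRect(pts.astype(np.float32)); print(np.round(rr[0],1),np.round(rr[1],1),round(rr[2],1),pts.mean(0).round(1))
seat('top',P,im,305,199,13,0); seat('scene',Q,jm,312,219,13,0)
def plate(n,P):
    m=(P[...,2]>.004)&(P[...,2]<.011)&(abs(P[...,0]-.46)<.09)&(abs(P[...,1]-.05)<.09)
    m=cv2.morphologyEx(m.astype(np.uint8),cv2.MORPH_OPEN,np.ones((3,3)))>0
    rr=cv2.minAreaRect((P[m][:,:2]*1000).astype(np.float32)); print(n,'plate',m.sum(),np.round(rr[0],1),np.round(rr[1],1),round(rr[2],1))
plate('top',P);plate('scene',Q)
# grip
for n,uv in(('top',[(247,204),(251,218),(249,211)]),):
    for u,v in uv: print('grip',P[v,u].round(4),ray(n,u,v,.040).round(4))
for n,(x,y,r),PP,I in(('top',(249,211,9),P,im),('scene',(293,256,12),Q,jm)):
    s=np.s_[y-r:y+r+1,x-r:x+r+1]; m=(I[s].max(2)<70)&(PP[s][...,2]>.01); print(n,'grip',m.sum(),PP[s][m].mean(0).round(4))
E
```

```text
top A label 97 z 0.0487 mean [0.4551 0.2985 0.049 ] rect [455.7 299. ] [31.  27.1] 45.2
top A lid 379 z 0.0474 mean [0.4546 0.2952 0.0469] rect [455.2 296.7] [59.1 56.4] 44.6
top B label 96 z 0.0494 mean [ 0.5235 -0.181   0.0491] rect [ 523.5 -181.1] [29.4 28.8] 32.6
top B lid 369 z 0.0474 mean [ 0.5217 -0.1816  0.0467] rect [ 522.9 -182.1] [59.1 59.1] 31.2
top C label 97 z 0.0485 mean [ 0.527  -0.2951  0.0486] rect [ 527.  -294.9] [29.4 30.2] 33.3
top C lid 356 z 0.0472 mean [ 0.525  -0.2949  0.0466] rect [ 526.3 -296. ] [58.7 59.4] 34.5
scene A label 115 z 0.047 mean [0.4546 0.2976 0.047 ] rect [454.2 298.1] [31.7 32.4] 42.3
scene A lid 392 z 0.0456 mean [0.4509 0.3024 0.0449] rect [453.6 299.6] [58.1 61.5] 43.8
scene B label 65 z 0.0473 mean [ 0.5238 -0.1835  0.0472] rect [ 524.1 -184.5] [30.1 35. ] 31.3
scene B lid 200 z 0.0452 mean [ 0.5193 -0.1746  0.0452] rect [ 520.1 -177.4] [56.5 57.1] 31.5
scene C label 61 z 0.0473 mean [ 0.527  -0.2893  0.0473] rect [ 517.6 -257.4] [ 33.4 125.5] 14.3
scene C lid 200 z 0.0455 mean [ 0.5226 -0.2822  0.0453] rect [ 512.7 -263.9] [ 64.1 127.6] 23.3
top seat z 0.0152 232
[452.9  -4.4] [47.1 45.8] 12.1 [452.9  -4.3]
scene seat z 0.0127 144
[450.1  -1.4] [42.9 42.9] 12.4 [450.   -1.3]
top plate 383 [459.3  -2.8] [140.6  94.9] 12.5
scene plate 417 [458.2   3.6] [130.7  99. ] 9.7
grip [0.4371 0.1672 0.0401] [0.4371 0.1672 0.04  ]
grip [0.3951 0.1555 0.0392] [0.395  0.1553 0.04  ]
grip [0.4161 0.1614 0.0392] [0.416  0.1613 0.04  ]
top grip 67 [0.4154 0.1646 0.0398]
scene grip 33 [0.4135 0.1685 0.0385]
```

```bash
python3 - <<'E'
from h import *
st()
for r in plan(.5237,-.182,.10,.546,33): print(r)
d=np.load('pics/top0.npy'); v,u=np.mgrid[:400,:640]; P=unproj('top',u,v,d); im=cv2.imread('pics/top0.png').astype(int)
s=np.s_[138:172,416:454]; m=(im[s][...,2]>im[s][...,0]+30)&(abs(P[s][...,2]-.02)<.012); q=(P[s][m][:,:2]*1000).astype(np.float32); print('tape',cv2.minEnclosingCircle(q))
E
```

```text
t 0.1 p [ 0.2145 -0.5062  0.2308] psi 0.4008 zt [-0.     0.001 -1.   ] F [-0.27 -0.38  0.3 ] g 0.997 q [-1.24  0.3   1.52 -0.    1.32 -0.07]
[np.float64(27.4), np.float64(-11.9), np.float64(8.7), np.float64(-0.0097)]
[np.float64(27.5), np.float64(-11.6), np.float64(8.7), np.float64(-0.0097)]
[np.float64(27.6), np.float64(-11.3), np.float64(8.7), np.float64(-0.0097)]
[np.float64(27.7), np.float64(-11.1), np.float64(8.7), np.float64(-0.0097)]
[np.float64(27.9), np.float64(-10.8), np.float64(8.7), np.float64(-0.0097)]
[np.float64(28.0), np.float64(-10.5), np.float64(8.7), np.float64(-0.0097)]
[np.float64(28.1), np.float64(-10.2), np.float64(8.7), np.float64(-0.0097)]
[np.float64(28.2), np.float64(-10.0), np.float64(8.7), np.float64(-0.0097)]
[np.float64(28.2), np.float64(-9.7), np.float64(8.7), np.float64(-0.0097)]
[np.float64(28.3), np.float64(-9.4), np.float64(8.7), np.float64(-0.0097)]
[np.float64(28.4), np.float64(-9.2), np.float64(8.7), np.float64(-0.0097)]
[np.float64(28.5), np.float64(-8.9), np.float64(8.7), np.float64(-0.0097)]
[np.float64(28.6), np.float64(-8.6), np.float64(8.7), np.float64(-0.0097)]
[np.float64(28.7), np.float64(-8.3), np.float64(8.7), np.float64(-0.0097)]
[np.float64(28.8), np.float64(-8.0), np.float64(8.7), np.float64(-0.0097)]
tape ((582.4212646484375, -410.8033752441406), 46.47943878173828)
```

Call:
jog_arm:
  plan:
    - [27.5,-11.8,8.7,-0.01]
    - [27.5,-11.5,8.7,-0.01]
    - [27.5,-11.3,8.7,-0.01]
    - [27.7,-11.0,8.7,-0.01]
    - [28,-10.8,8.7,-0.01]
    - [28,-10.5,8.7,-0.01]
    - [28,-10.2,8.7,-0.01]
    - [28,-10,8.7,-0.01]
    - [28,-9.7,8.7,-0.01]
    - [28.3,-9.4,8.7,-0.01]
  claw: -1
  grip_force: 40

```text
t: 0.93
eef_pos: [0.4208, -0.2891, 0.1437]
eef_rot: [0.969, 0.248, -0.0, -0.0]
contact_force: [1.3, 0.2, 0.6]
grip_width: 1.003
```

Call:
jog_arm:
  plan:
    - [28.4,-9.2,8.7,-0.01]
    - [28.5,-8.9,8.7,-0.01]
    - [28.6,-8.6,8.7,-0.01]
    - [28.7,-8.3,8.7,-0.01]
    - [28.8,-8.0,8.7,-0.01]
    - [0,0,0,0]
    - [0,0,0,0]

```text
t: 1.52
eef_pos: [0.523, -0.1809, 0.0999]
eef_rot: [0.962, 0.273, -0.001, -0.001]
contact_force: [-0.7, 0.2, -0.3]
grip_width: 1.0
```

```bash
python3 - <<'E'
from h import *
st()
print(plan(.5237,-.182,.006,.546,15))
E
```

```text
t 1.52 p [ 0.523  -0.1809  0.0999] psi 0.553 zt [-0.002  0.001 -1.   ] F [-0.68  0.19 -0.34] g 1.0 q [-0.4   0.45  1.64 -0.    1.05  0.62]
[[np.float64(0.0), np.float64(0.2), np.float64(13.4), np.float64(0.001)], [np.float64(0.0), np.float64(0.2), np.float64(13.4), np.float64(0.001)], [np.float64(0.0), np.float64(0.2), np.float64(13.4), np.float64(0.001)], [np.float64(0.0), np.float64(0.2), np.float64(13.4), np.float64(0.001)], [np.float64(0.0), np.float64(0.2), np.float64(13.4), np.float64(0.001)], [np.float64(0.0), np.float64(0.2), np.float64(13.4), np.float64(0.001)], [np.float64(0.0), np.float64(0.2), np.float64(13.4), np.float64(0.001)]]
```

Call:
jog_arm:
  plan:
    - [0,0,18,0]
    - [0,0,18,0]
    - [0,0,18,0]
    - [0,0,16,0]
    - [0,0,12,0]
    - [0,0,8,0]
    - [0,0,4,0]

```text
t: 2.1
eef_pos: [0.5223, -0.1824, 0.0061]
eef_rot: [0.962, 0.272, -0.0, -0.0]
contact_force: [-0.4, 0.0, -0.2]
grip_width: 0.999
```

Call:
jog_arm:
  plan:
    - [0,0,0,0]
    - [0,0,0,0]
    - [0,0,0,0]
    - [0,0,0,0]
    - [0,0,0,0]
    - [0,0,0,0]
    - [0,0,0,0]
    - [0,0,0,0]
  claw: 1
  grip_force: 40

```text
t: 2.77
eef_pos: [0.5233, -0.1822, 0.0078]
eef_rot: [0.962, 0.272, 0.001, 0.001]
contact_force: [-2.3, -1.0, 7.3]
grip_width: 0.675
```

Call:
jog_arm:
  plan:
    - [0,0,-3,0]
    - [0,0,-5,0]
    - [0,0,-8,0]
    - [0,0,-8,0]
    - [0,0,-6,0]
    - [0,0,0,0]
    - [0,0,0,0]
    - [0,0,0,0]

```text
t: 3.43
eef_pos: [0.5227, -0.1819, 0.0366]
eef_rot: [0.962, 0.272, -0.0, -0.0]
contact_force: [0.8, 0.3, -1.5]
grip_width: 0.671
```

```bash
python3 - <<'E'
from h import *
st(); save('top','top1'); st(); bot.grab_frame('scene'); st()
E
```

```text
t 3.43 p [ 0.5227 -0.1819  0.0366] psi 0.5509 zt [-0.  0. -1.] F [ 0.75  0.31 -1.52] g 0.671 q [-0.4   0.55  1.67 -0.    0.92  0.62]
t 3.48 p [ 0.5226 -0.1819  0.0365] psi 0.5508 zt [-0.001  0.    -1.   ] F [-0.39  0.31 -1.08] g 0.675 q [-0.4   0.55  1.67  0.    0.92  0.62]
t 3.53 p [ 0.5226 -0.1819  0.0364] psi 0.5508 zt [-0.001  0.    -1.   ] F [-0.38  0.28 -1.53] g 0.675 q [-0.4   0.55  1.67 -0.    0.92  0.62]
```

B reads about −1.4 N when lifted (about 0.13 kg), so it is the lightest. I'll put it back and weigh C.

Call:
jog_arm:
  plan:
    - [0,0,8,0]
    - [0,0,8,0]
    - [0,0,6,0]
    - [0,0,4,0]
    - [0,0,2,0]
    - [0,0,1,0]
    - [0,0,0,0]

```text
t: 4.12
eef_pos: [0.5227, -0.1819, 0.0079]
eef_rot: [0.962, 0.272, -0.0, -0.0]
contact_force: [0.9, 0.6, -0.8]
grip_width: 0.674
```

Call:
jog_arm:
  plan:
    - [0,0,0,0]
    - [0,0,0,0]
    - [0,0,0,0]
    - [0,0,0,0]
    - [0,0,0,0]
    - [0,0,-10,0]
    - [0,0,-20,0]
    - [0,0,-30,0]
    - [0,0,-25,0]
    - [0,0,0,0]
  claw: -1

```text
t: 4.95
eef_pos: [0.5249, -0.1828, 0.0985]
eef_rot: [0.962, 0.272, 0.003, 0.002]
contact_force: [0.3, -0.1, 0.2]
grip_width: 1.0
```

```bash
python3 - <<'E'
from h import *
st()
print(np.round(plan(.527,-.295,.092,.588,25),3).tolist())
E
```

```text
t 4.95 p [ 0.5249 -0.1828  0.0985] psi 0.5509 zt [ 0.007 -0.003 -1.   ] F [ 0.27 -0.07  0.25] g 1.0 q [-0.4   0.45  1.64  0.    1.04  0.62]
[[-11.4, 19.3, 1.3, -0.007], [-11.5, 19.3, 1.3, -0.007], [-11.7, 19.2, 1.3, -0.007], [-11.8, 19.1, 1.3, -0.007], [-12.0, 19.0, 1.3, -0.007]]
```

Call:
jog_arm:
  plan:
    - [-11.2,19.6,0,-0.0075]
    - [-11.3,19.6,0,-0.0075]
    - [-11.5,19.5,0,-0.0075]
    - [-11.6,19.4,0,-0.0075]
    - [-11.7,19.4,0,-0.0075]
    - [0,0,5,0]
    - [0,0,15,0]
    - [0,0,20,0]
    - [0,0,20,0]
    - [0,0,12,0]

```text
t: 5.78
eef_pos: [0.526, -0.2943, 0.019]
eef_rot: [0.957, 0.29, -0.001, -0.001]
contact_force: [-0.2, -0.1, -0.0]
grip_width: 0.999
```

Call:
jog_arm:
  plan:
    - [0,0,7,0]
    - [0,0,3,0]
    - [0,0,0,0]

```text
t: 6.03
eef_pos: [0.5268, -0.2949, 0.0108]
eef_rot: [0.957, 0.29, -0.0, -0.0]
contact_force: [-0.9, -0.1, -0.5]
grip_width: 1.002
```

Call:
jog_arm:
  plan:
    - [0,0,0,0]
    - [0,0,0,0]
    - [0,0,0,0]
    - [0,0,0,0]
    - [0,0,0,0]
    - [0,0,0,0]
    - [0,0,0,0]
  claw: 1
  grip_force: 50

```text
t: 6.62
eef_pos: [0.5272, -0.2953, 0.012]
eef_rot: [0.957, 0.29, 0.001, 0.001]
contact_force: [-1.4, 0.7, 7.1]
grip_width: 0.673
```

Call:
jog_arm:
  plan:
    - [0,0,-3,0]
    - [0,0,-5,0]
    - [0,0,-8,0]
    - [0,0,-8,0]
    - [0,0,-6,0]
    - [0,0,0,0]
    - [0,0,0,0]
    - [0,0,0,0]
    - [0,0,0,0]

```text
t: 7.37
eef_pos: [0.5265, -0.2949, 0.0403]
eef_rot: [0.957, 0.29, -0.0, -0.0]
contact_force: [-0.4, -0.6, -4.2]
grip_width: 0.664
```

```bash
python3 - <<'E'
from h import *
st(); save('top','top2'); st(); save('scene','scene2'); st()
E
```

```text
t 7.37 p [ 0.5265 -0.2949  0.0403] psi 0.5882 zt [-0.001  0.    -1.   ] F [-0.43 -0.57 -4.19] g 0.664 q [-0.57  0.63  1.52  0.    0.99  0.41]
t 7.42 p [ 0.5265 -0.2949  0.0404] psi 0.5883 zt [-0.001  0.    -1.   ] F [ 0.12 -0.15 -3.19] g 0.67 q [-0.57  0.63  1.52  0.    0.99  0.41]
t 7.47 p [ 0.5265 -0.2949  0.0404] psi 0.5883 zt [-0.001  0.    -1.   ] F [-0.42  0.3  -3.21] g 0.667 q [-0.57  0.63  1.52  0.    0.99  0.41]
```

C reads about −3.4 N, so it is the half-used one and A must be the heaviest. I'll put C back and fetch A.

Call:
jog_arm:
  plan:
    - [0,0,8,0]
    - [0,0,8,0]
    - [0,0,6,0]
    - [0,0,4,0]
    - [0,0,2,0]
    - [0,0,1,0]
    - [0,0,0,0]

```text
t: 8.05
eef_pos: [0.5266, -0.2949, 0.012]
eef_rot: [0.957, 0.29, -0.0, -0.0]
contact_force: [-2.6, 1.7, 0.7]
grip_width: 0.67
```

Call:
jog_arm:
  plan:
    - [0,0,0,0]
    - [0,0,0,0]
    - [0,0,0,0]
    - [0,0,0,0]
    - [0,0,0,0]
    - [0,0,-10,0]
    - [0,0,-20,0]
    - [0,0,-30,0]
    - [0,0,-29,0]
    - [0,0,0,0]
  claw: -1

```text
t: 8.88
eef_pos: [0.5288, -0.2963, 0.1075]
eef_rot: [0.957, 0.29, 0.003, 0.003]
contact_force: [-0.1, -0.4, 0.3]
grip_width: 1.0
```

```bash
python3 - <<'E'
from h import *
st()
for r in plan(.455,.2982,.1,.778,31,[.5268,-.295,.1],.588): print(np.round(r,3).tolist())
E
```

```text
t 8.88 p [ 0.5288 -0.2963  0.1075] psi 0.5884 zt [ 0.008 -0.005 -1.   ] F [-0.12 -0.41  0.27] g 1.0 q [-0.57  0.54  1.48  0.    1.11  0.41]
[13.5, -26.7, -0.0, -0.01]
[13.7, -26.5, -0.0, -0.01]
[14.0, -26.4, -0.0, -0.01]
[14.2, -26.3, -0.0, -0.01]
[14.5, -26.1, -0.0, -0.01]
[14.7, -26.0, -0.0, -0.01]
[15.0, -25.9, -0.0, -0.01]
[15.2, -25.7, -0.0, -0.01]
[15.5, -25.6, -0.0, -0.01]
[15.7, -25.4, -0.0, -0.01]
[15.9, -25.3, -0.0, -0.01]
[16.2, -25.1, -0.0, -0.01]
[16.4, -25.0, -0.0, -0.01]
[16.6, -24.8, -0.0, -0.01]
[16.9, -24.6, -0.0, -0.01]
[17.1, -24.5, -0.0, -0.01]
[17.3, -24.3, -0.0, -0.01]
[17.6, -24.2, -0.0, -0.01]
[17.8, -24.0, -0.0, -0.01]
[18.0, -23.8, -0.0, -0.01]
```

Call:
jog_arm:
  plan:
    - [13.5,-26.7,0,-0.01]
    - [13.7,-26.5,0,-0.01]
    - [14,-26.4,0,-0.01]
    - [14.2,-26.3,0,-0.01]
    - [14.5,-26.1,0,-0.01]
    - [14.7,-26,0,-0.01]
    - [15,-25.9,0,-0.01]
    - [15.2,-25.7,0,-0.01]
    - [15.5,-25.6,0,-0.01]
    - [15.7,-25.4,0,-0.01]

```text
t: 9.72
eef_pos: [0.49, 0.0029, 0.1015]
eef_rot: [0.941, 0.338, 0.001, 0.0]
contact_force: [1.0, -0.6, 0.2]
grip_width: 0.999
```

Call:
jog_arm:
  plan:
    - [15.9,-25.3,0,-0.01]
    - [16.2,-25.1,0,-0.01]
    - [16.4,-25,0,-0.01]
    - [16.6,-24.8,0,-0.01]
    - [16.9,-24.6,0,-0.01]
    - [17.1,-24.5,0,-0.01]
    - [17.3,-24.3,0,-0.01]
    - [17.6,-24.2,0,-0.01]
    - [17.8,-24,0,-0.01]
    - [18,-23.8,0,-0.01]

```text
t: 10.55
eef_pos: [0.4516, 0.2994, 0.1015]
eef_rot: [0.923, 0.384, 0.0, -0.0]
contact_force: [0.5, 0.0, 0.4]
grip_width: 1.001
```

Call:
jog_arm:
  plan:
    - [0,0,0,0]
    - [0,0,0,0]
    - [0,0,0,0]

```text
t: 10.8
eef_pos: [0.4519, 0.2975, 0.101]
eef_rot: [0.923, 0.384, 0.0, 0.0]
contact_force: [-0.8, 0.1, -0.2]
grip_width: 1.002
```

```bash
python3 - <<'E'
from h import *
st()
print(np.round(plan(.455,.2982,.01,.778,300),3).tolist())
E
```

```text
t 10.8 p [0.4519 0.2975 0.101 ] psi 0.7884 zt [ 0. -0. -1.] F [-0.8   0.09 -0.18] g 1.002 q [ 0.51  0.42  1.68 -0.    1.04  1.3 ]
[[2.7, 1.7, 91.0, 0.01]]
```

Call:
jog_arm:
  plan:
    - [2.7,1.7,10,0.01]
    - [0,0,20,0]
    - [0,0,20,0]
    - [0,0,18,0]
    - [0,0,12,0]
    - [0,0,7,0]
    - [0,0,3,0]
    - [0,0,1,0]
    - [0,0,0,0]

```text
t: 11.55
eef_pos: [0.4554, 0.2986, 0.0103]
eef_rot: [0.925, 0.379, 0.0, -0.0]
contact_force: [0.5, -0.0, 0.0]
grip_width: 1.001
```

Call:
jog_arm:
  plan:
    - [0,0,0,0]
    - [0,0,0,0]
    - [0,0,0,0]
    - [0,0,0,0]
    - [0,0,0,0]
    - [0,0,0,0]
    - [0,0,0,0]
  claw: 1
  grip_force: 60

```text
t: 12.13
eef_pos: [0.4554, 0.2988, 0.0108]
eef_rot: [0.925, 0.379, 0.001, -0.0]
contact_force: [-1.5, -1.9, 6.0]
grip_width: 0.668
```

Call:
jog_arm:
  plan:
    - [0,0,-3,0]
    - [0,0,-8,0]
    - [0,0,-12,0]
    - [0,0,-16,0]
    - [0,0,-18,0]
    - [0,0,-16,0]
    - [0,0,-12,0]
    - [0,0,-5,0]
    - [0,0,0,0]
    - [0,0,0,0]

```text
t: 12.97
eef_pos: [0.4548, 0.2984, 0.0994]
eef_rot: [0.925, 0.379, -0.0, 0.0]
contact_force: [0.2, -0.0, -7.6]
grip_width: 0.664
```

Call:
jog_arm:
  plan:
    - [0,0,0,0]
    - [0,0,0,0]

```text
t: 13.13
eef_pos: [0.4546, 0.2983, 0.0988]
eef_rot: [0.925, 0.379, -0.001, 0.0]
contact_force: [-0.5, 0.8, -6.4]
grip_width: 0.668
```

```bash
python3 - <<'E'
from h import *
st()
for r in plan(.452,-.003,.1,.218,29): print(np.round(r,3).tolist())
E
```

```text
t 13.13 p [0.4546 0.2983 0.0988] psi 0.7783 zt [-0.001 -0.001 -1.   ] F [-0.46  0.77 -6.44] g 0.668 q [0.51 0.43 1.67 0.   1.04 1.31]
[-19.4, 19.3, -0.1, 0.051]
[-18.4, 20.3, -0.1, 0.051]
[-17.3, 21.2, -0.1, 0.051]
[-16.2, 22.1, -0.1, 0.051]
[-15.1, 22.9, -0.1, 0.051]
[-13.9, 23.6, -0.1, 0.051]
[-12.7, 24.3, -0.1, 0.051]
[-11.4, 24.9, -0.1, 0.051]
[-10.1, 25.4, -0.1, 0.051]
[-8.8, 25.9, -0.1, 0.051]
[-7.5, 26.3, -0.1, 0.051]
```

A reads −6.5 N, which confirms it as the heaviest. I'll carry it to the seat while rechecking the seat centre with a finer fit.

Call:
jog_arm:
  plan:
    - [-19.4,19.3,0,0.051]
    - [-18.4,20.3,0,0.051]
    - [-17.3,21.2,0,0.051]
    - [-16.2,22.1,0,0.051]
    - [-15.1,22.9,0,0.051]
    - [-13.9,23.6,0,0.051]
    - [-12.7,24.3,0,0.051]
    - [-11.4,24.9,0,0.051]
    - [-10.1,25.4,0,0.051]
    - [-8.8,25.9,0,0.051]

```text
t: 13.97
eef_pos: [0.4523, 0.0234, 0.0994]
eef_rot: [0.991, 0.133, -0.0, -0.0]
contact_force: [0.1, 0.8, -6.9]
grip_width: 0.67
```

Call:
jog_arm:
  plan:
    - [-7.5,26.3,0,0.051]
    - [0,0,0,0]
    - [0,0,0,0]
    - [0,0,0,0]

```text
t: 14.3
eef_pos: [0.4523, -0.0024, 0.0995]
eef_rot: [0.994, 0.108, -0.0, -0.0]
contact_force: [-0.0, 1.1, -5.8]
grip_width: 0.666
```

```bash
python3 - <<'E'
from h import *
from scipy.optimize import least_squares
st()
def proj(n,X):
    m,Rm,t=cam(n); p=X@Rm.T+t; return np.stack([m['fx']*p[:,0]/p[:,2]+m['cx'],m['fy']*p[:,1]/p[:,2]+m['cy']],-1)
def seatfit(n,f,x,y,r,p0):
    g=cv2.imread(f'pics/{f}.png',0)[y-r:y+r+1,x-r:x+r+1].astype(float); K=4
    def render(p):
        M=np.zeros(((2*r+1)*K,)*2,np.uint8)
        for h,z in((.0245,.008),(.0225,.014)):
            q=np.array([[h,h],[h,-h],[-h,-h],[-h,h]]); c,s=np.cos(p[2]),np.sin(p[2]); q=q@np.array([[c,s],[-s,c]])+p[:2]
            uv=proj(n,np.c_[q,np.full(4,z)])-[x-r,y-r]; 
            L=locals().setdefault('L',[]); L.append(uv)
        H=cv2.convexHull(np.concatenate(L).astype(np.float32))[:,0]
        cv2.fillConvexPoly(M,np.round(((H+.5)*K-.5)*256).astype(np.int32),255,cv2.LINE_AA,8)
        return cv2.GaussianBlur(cv2.resize(M,(2*r+1,)*2,interpolation=cv2.INTER_AREA).astype(float)/255,(0,0),.5)
    def cost(p):
        m=render(p); A=np.c_[m.ravel(),np.ones(m.size)]; s=np.linalg.lstsq(A,g.ravel(),rcond=None)[0]; return np.abs(A@s-g.ravel()).mean()
    from scipy.optimize import minimize
    o=minimize(cost,p0,method='Nelder-Mead',options=dict(initial_simplex=[p0,[p0[0]+.004,p0[1],p0[2]],[p0[0],p0[1]+.004,p0[2]],[p0[0],p0[1],p0[2]+.1]],xatol=1e-5))
    print(n,o.x.round(4),o.fun)
seatfit('top','top0',305,199,13,[.452,-.003,.218]); seatfit('scene','scene0',312,219,13,[.452,-.003,.218])
E
```

```text
t 14.3 p [ 0.4523 -0.0024  0.0995] psi 0.2174 zt [-0.001  0.    -1.   ] F [-0.04  1.12 -5.79] g 0.666 q [-0.09  0.25  1.92  0.    0.97  1.27]
top [ 0.4537 -0.0041  0.2091] 3.2849029991944936
scene [ 0.4528 -0.0045  0.2227] 8.028599088725295
```

Call:
jog_arm:
  plan:
    - [0.7,2,5,0.003]
    - [0,0,12,0]
    - [0,0,16,0]
    - [0,0,16,0]
    - [0,0,12,0]
    - [0,0,7,0]
    - [0,0,2,0]
    - [0,0,0,0]
    - [0,0,0,0]

```text
t: 15.05
eef_pos: [0.4539, -0.0042, 0.0302]
eef_rot: [0.994, 0.107, 0.0, 0.0]
contact_force: [0.5, 0.3, -6.5]
grip_width: 0.666
```

Call:
jog_arm:
  plan:
    - [0,0,2,0]
    - [0,0,2,0]
    - [0,0,2,0]
    - [0,0,1,0]
    - [0,0,0,0]
    - [0,0,0,0]

```text
t: 15.55
eef_pos: [0.4535, -0.0045, 0.0228]
eef_rot: [0.994, 0.107, -0.0, -0.0]
contact_force: [-0.4, 0.3, -6.2]
grip_width: 0.663
```

```bash
python3 - <<'E'
from h import *
st()
E
```

```text
t 15.55 p [ 0.4535 -0.0045  0.0228] psi 0.2143 zt [-0.  0. -1.] F [-0.39  0.33 -6.18] g 0.663 q [-0.09  0.4   1.96  0.    0.79  1.27]
```

Call:
jog_arm:
  plan:
    - [0,0,1.5,0]
    - [0,0,1.5,0]
    - [0,0,1,0]
    - [0,0,0.5,0]
    - [0,0,0,0]
    - [0,0,0,0]
    - [0,0,0,0]

```text
t: 16.13
eef_pos: [0.4535, -0.0045, 0.0187]
eef_rot: [0.994, 0.107, -0.0, 0.0]
contact_force: [-4.9, 0.6, 5.5]
grip_width: 0.664
```

```bash
python3 - <<'E'
from h import *
st()
E
```

```text
t 16.13 p [ 0.4535 -0.0045  0.0187] psi 0.2143 zt [-0. -0. -1.] F [-4.91  0.59  5.45] g 0.664 q [-0.09  0.41  1.96 -0.    0.78  1.27]
```

Call:
jog_arm:
  plan:
    - [0,0,0,0]
    - [0,0,0,0]
    - [0,0,0,0]
    - [0,0,0,0]
    - [0,0,0,0]
    - [0,0,0,0]
    - [0,0,0,0]
    - [0,0,-10,0]
    - [0,0,-20,0]
    - [0,0,-30,0]
  claw: -1

```text
t: 16.97
eef_pos: [0.4524, -0.0044, 0.078]
eef_rot: [0.994, 0.107, -0.002, -0.0]
contact_force: [-0.0, -0.5, 0.3]
grip_width: 1.001
```

Call:
jog_arm:
  plan:
    - [0,0,-30,0]
    - [0,0,-20,0]
    - [0,0,0,0]
    - [0,0,0,0]

```text
t: 17.3
eef_pos: [0.4539, -0.0045, 0.1295]
eef_rot: [0.994, 0.107, 0.001, 0.0]
contact_force: [0.0, -0.5, -1.3]
grip_width: 0.999
```

```bash
python3 - <<'E'
from h import *
st()
for r in plan(.527,-.295,.128,.588,31): print(np.round(r,3).tolist())
E
```

```text
t 17.3 p [ 0.4539 -0.0045  0.1295] psi 0.2144 zt [ 0.003 -0.    -1.   ] F [ 0.04 -0.54 -1.26] g 0.999 q [-0.09  0.21  1.9   0.    1.04  1.27]
[1.0, 29.9, 0.2, -0.037]
[-0.2, 30.0, 0.2, -0.037]
[-1.3, 29.9, 0.2, -0.037]
[-2.4, 29.9, 0.2, -0.037]
[-3.5, 29.8, 0.2, -0.037]
[-4.6, 29.6, 0.2, -0.037]
[-5.7, 29.4, 0.2, -0.037]
[-6.8, 29.2, 0.2, -0.037]
[-7.9, 28.9, 0.2, -0.037]
[-9.0, 28.6, 0.2, -0.037]
```

Call:
jog_arm:
  plan:
    - [1,29.9,0,-0.0373]
    - [-0.2,30,0,-0.0373]
    - [-1.3,29.9,0,-0.0373]
    - [-2.4,29.9,0,-0.0373]
    - [-3.5,29.8,0,-0.0373]
    - [-4.6,29.6,0,-0.0373]
    - [-5.7,29.4,0,-0.0373]
    - [-6.8,29.2,0,-0.0373]
    - [-7.9,28.9,0,-0.0373]
    - [-9,28.6,0,-0.0373]

```text
t: 18.13
eef_pos: [0.5262, -0.2963, 0.1269]
eef_rot: [0.957, 0.29, -0.001, -0.001]
contact_force: [0.6, 0.2, 0.0]
grip_width: 1.001
```

Call:
jog_arm:
  plan:
    - [0,0,5,0]
    - [0,0,15,0]
    - [0,0,20,0]
    - [0,0,12,0]
    - [0,0,0,0]
    - [0,0,0,0]

```text
t: 18.63
eef_pos: [0.5262, -0.2946, 0.0756]
eef_rot: [0.957, 0.29, -0.001, -0.001]
contact_force: [0.6, -0.2, 0.3]
grip_width: 1.0
```

```bash
python3 - <<'E'
from h import *
st()
for r in plan(.5267,-.295,.010,.588,400): print(np.round(r,3).tolist())
save('top','top3')
d=np.load('pics/top3.npy'); v,u=np.mgrid[:400,:640]; P=unproj('top',u,v,d); im=cv2.imread('pics/top3.png').astype(int)
m=(abs(P[...,0]-.455)<.05)&(abs(P[...,1])<.05)&(P[...,2]>.046)&(P[...,2]<.07)&(im.min(2)>120)&(im[...,2]>im[...,0]+12)
print('stack A label',m.sum(),P[m].mean(0).round(4),np.percentile(P[m][:,2],[5,95]).round(4))
cv2.imwrite('pics/c3.png',cv2.resize(np.vstack([im[150:250,240:420].astype(np.uint8)]),None,fx=4,fy=4,interpolation=cv2.INTER_CUBIC))
E
```

```text
t 18.63 p [ 0.5262 -0.2946  0.0756] psi 0.5875 zt [-0.002  0.001 -1.   ] F [ 0.6  -0.23  0.33] g 1.0 q [-0.57  0.58  1.5   0.    1.06  0.41]
[0.2, 0.6, 65.6, -0.0]
stack A label 104 [ 0.4535 -0.0043  0.0572] [0.0539 0.0611]
```

View pics/c3.png

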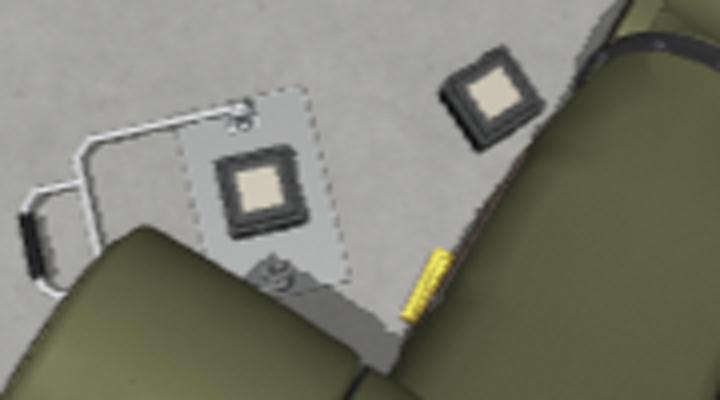

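The crop shows A sitting square on the seat: its label is at crop (262,190) and the lid height is about 57 mm (expected 56 mm). Now C.

Call:
jog_arm:
  plan:
    - [0.2,0.6,15,0]
    - [0,0,20,0]
    - [0,0,16,0]
    - [0,0,9,0]
    - [0,0,4,0]
    - [0,0,1.5,0]
    - [0,0,0,0]
    - [0,0,0,0]

```text
t: 19.35
eef_pos: [0.5275, -0.2958, 0.0119]
eef_rot: [0.957, 0.289, 0.001, 0.001]
contact_force: [-0.3, -0.2, 0.0]
grip_width: 1.001
```

Call:
jog_arm:
  plan:
    - [0,0,0,0]
    - [0,0,0,0]
    - [0,0,0,0]
    - [0,0,0,0]
    - [0,0,0,0]
    - [0,0,0,0]
    - [0,0,0,0]
  claw: 1
  grip_force: 50

```text
t: 19.93
eef_pos: [0.5273, -0.2956, 0.0116]
eef_rot: [0.957, 0.289, 0.0, 0.0]
contact_force: [-2.8, 1.7, 6.8]
grip_width: 0.669
```

Call:
jog_arm:
  plan:
    - [0,0,-3,0]
    - [0,0,-10,0]
    - [0,0,-18,0]
    - [0,0,-22,0]
    - [0,0,-24,0]
    - [0,0,-22,0]
    - [0,0,-18,0]
    - [0,0,-3,0]
    - [0,0,0,0]
    - [0,0,0,0]

```text
t: 20.77
eef_pos: [0.5266, -0.2952, 0.1298]
eef_rot: [0.957, 0.289, -0.0, -0.001]
contact_force: [-0.2, -0.1, -4.2]
grip_width: 0.667
```

```bash
python3 - <<'E'
from h import *
st()
for r in plan(.4530,-.0044,.13,.2143,30): print(np.round(r,3).tolist())
E
```

```text
t 20.77 p [ 0.5266 -0.2952  0.1298] psi 0.5873 zt [-0.001  0.001 -1.   ] F [-0.18 -0.15 -4.24] g 0.667 q [-0.57  0.51  1.47  0.    1.16  0.41]
[10.0, -28.3, -0.0, 0.037]
[8.9, -28.6, -0.0, 0.037]
[7.8, -29.0, -0.0, 0.037]
[6.8, -29.2, -0.0, 0.037]
[5.7, -29.5, -0.0, 0.037]
[4.6, -29.6, -0.0, 0.037]
[3.5, -29.8, -0.0, 0.037]
[2.3, -29.9, -0.0, 0.037]
[1.2, -30.0, -0.0, 0.037]
[0.1, -30.0, -0.0, 0.037]
```

Call:
jog_arm:
  plan:
    - [10,-28.3,0,0.0373]
    - [8.9,-28.6,0,0.0373]
    - [7.8,-29,0,0.0373]
    - [6.8,-29.2,0,0.0373]
    - [5.7,-29.5,0,0.0373]
    - [4.6,-29.6,0,0.0373]
    - [3.5,-29.8,0,0.0373]
    - [2.3,-29.9,0,0.0373]
    - [1.2,-30,0,0.0373]
    - [0.1,-30,0,0.0373]

```text
t: 21.6
eef_pos: [0.4522, -0.0033, 0.1295]
eef_rot: [0.994, 0.106, -0.001, -0.0]
contact_force: [0.5, 0.8, -3.9]
grip_width: 0.669
```

Call:
jog_arm:
  plan:
    - [0,0,5,0]
    - [0,0,12,0]
    - [0,0,16,0]
    - [0,0,13,0]
    - [0,0,7,0]
    - [0,0,3,0]
    - [0,0,0,0]
    - [0,0,0,0]
    - [0,0,0,0]

```text
t: 22.35
eef_pos: [0.4538, -0.0047, 0.0753]
eef_rot: [0.994, 0.107, 0.0, 0.0]
contact_force: [0.0, 0.2, -4.5]
grip_width: 0.67
```

```bash
python3 - <<'E'
from h import *
st()
print(np.round(plan(.4532,-.0044,.061,.2143,300),3).tolist())
im,d=save('top','top4')
v,u=np.mgrid[:400,:640]; P=unproj('top',u,v,d); im=cv2.imread('pics/top4.png').astype(int)
m=(abs(P[...,0]-.455)<.05)&(abs(P[...,1])<.05)&(P[...,2]>.09)&(P[...,2]<.13)&(im.min(2)>120)&(im[...,2]>im[...,0]+12)
print('C label',m.sum(),P[m].mean(0).round(4) if m.any() else '')
E
```

```text
t 22.35 p [ 0.4538 -0.0047  0.0753] psi 0.2142 zt [ 0.001 -0.    -1.   ] F [ 0.04  0.18 -4.52] g 0.67 q [-0.09  0.3   1.94 -0.    0.91  1.27]
[[-0.5, -0.5, 14.3, -0.0]]
C label 0
```

Call:
jog_arm:
  plan:
    - [-0.5,-0.4,3,0]
    - [0,0,3,0]
    - [0,0,2,0]
    - [0,0,1.5,0]
    - [0,0,1,0]
    - [0,0,0,0]
    - [0,0,0,0]

```text
t: 22.98
eef_pos: [0.4529, -0.0044, 0.0643]
eef_rot: [0.994, 0.107, -0.0, -0.0]
contact_force: [0.1, 0.3, -3.4]
grip_width: 0.665
```

Call:
jog_arm:
  plan:
    - [0,0,1,0]
    - [0,0,1,0]
    - [0,0,0.7,0]
    - [0,0,0,0]
    - [0,0,0,0]
    - [0,0,0,0]

```text
t: 23.48
eef_pos: [0.4529, -0.0044, 0.0616]
eef_rot: [0.994, 0.107, 0.0, 0.0]
contact_force: [-0.2, -0.8, -3.7]
grip_width: 0.672
```

```bash
python3 - <<'E'
from h import *
st()
E
```

```text
t 23.48 p [ 0.4529 -0.0044  0.0616] psi 0.2144 zt [ 0. -0. -1.] F [-0.15 -0.78 -3.71] g 0.672 q [-0.09  0.32  1.94 -0.    0.88  1.27]
```

Call:
jog_arm:
  plan:
    - [0,0,0.7,0]
    - [0,0,0.7,0]
    - [0,0,0.3,0]
    - [0,0,0,0]
    - [0,0,0,0]

```text
t: 23.9
eef_pos: [0.4532, -0.0044, 0.0612]
eef_rot: [0.994, 0.107, 0.0, 0.0]
contact_force: [-9.1, 1.7, 19.7]
grip_width: 0.673
```

```bash
python3 - <<'E'
from h import *
st()
E
```

```text
t 23.9 p [ 0.4532 -0.0044  0.0612] psi 0.2144 zt [ 0.001 -0.    -1.   ] F [-9.11  1.72 19.68] g 0.673 q [-0.09  0.32  1.94 -0.    0.88  1.27]
```

Call:
jog_arm:
  plan:
    - [0,0,-0.8,0]
    - [0,0,0,0]

```text
t: 24.07
eef_pos: [0.4531, -0.0044, 0.0613]
eef_rot: [0.994, 0.107, 0.0, 0.0]
contact_force: [-4.8, 0.8, 9.6]
grip_width: 0.669
```

Call:
jog_arm:
  plan:
    - [0,0,0,0]
    - [0,0,0,0]
    - [0,0,0,0]
    - [0,0,0,0]
    - [0,0,0,0]
    - [0,0,0,0]
    - [0,0,0,0]
    - [0,0,-10,0]
    - [0,0,-20,0]
    - [0,0,-30,0]
  claw: -1

```text
t: 24.9
eef_pos: [0.4518, -0.0043, 0.1204]
eef_rot: [0.994, 0.107, -0.002, -0.0]
contact_force: [1.5, -0.5, -0.6]
grip_width: 1.001
```

Call:
jog_arm:
  plan:
    - [0,0,-25,0]
    - [0,0,-10,0]
    - [0,0,0,0]
    - [0,0,0,0]

```text
t: 25.23
eef_pos: [0.4527, -0.0043, 0.1556]
eef_rot: [0.994, 0.107, 0.0, 0.0]
contact_force: [-0.2, 0.1, 0.4]
grip_width: 1.001
```

```bash
python3 - <<'E'
from h import *
st()
for r in plan(.5228,-.182,.155,.551,25): print(np.round(r,3).tolist())
E
```

```text
t 25.23 p [ 0.4527 -0.0043  0.1556] psi 0.2143 zt [ 0.  0. -1.] F [-0.21  0.14  0.4 ] g 1.001 q [-0.09  0.17  1.87  0.    1.1   1.27]
[3.8, 23.6, 0.1, -0.042]
[2.8, 23.7, 0.1, -0.042]
[1.8, 23.8, 0.1, -0.042]
[0.8, 23.9, 0.1, -0.042]
[-0.2, 23.9, 0.1, -0.042]
[-1.2, 23.8, 0.1, -0.042]
[-2.2, 23.8, 0.1, -0.042]
[-3.2, 23.7, 0.1, -0.042]
```

Call:
jog_arm:
  plan:
    - [3.8,23.6,0,-0.042]
    - [2.8,23.7,0,-0.042]
    - [1.8,23.8,0,-0.042]
    - [0.8,23.9,0,-0.042]
    - [-0.2,23.9,0,-0.042]
    - [-1.2,23.8,0,-0.042]
    - [-2.2,23.8,0,-0.042]
    - [-3.2,23.7,0,-0.042]
    - [0,0,12,0]
    - [0,0,22,0]

```text
t: 26.07
eef_pos: [0.523, -0.1834, 0.121]
eef_rot: [0.963, 0.271, 0.0, 0.0]
contact_force: [0.4, 0.5, -0.5]
grip_width: 1.0
```

Call:
jog_arm:
  plan:
    - [0,0,22,0]
    - [0,0,12,0]
    - [0,0,4,0]
    - [0,0,0,0]
    - [0,0,0,0]

```text
t: 26.48
eef_pos: [0.5229, -0.1822, 0.0841]
eef_rot: [0.962, 0.272, 0.0, 0.0]
contact_force: [-0.7, 0.5, -0.3]
grip_width: 0.997
```

```bash
python3 - <<'E'
from h import *
st()
print(np.round(plan(.5228,-.182,.0105,.551,300),3).tolist())
im,d=save('top','top5')
v,u=np.mgrid[:400,:640]; P=unproj('top',u,v,d); im=cv2.imread('pics/top5.png').astype(int)
m=(abs(P[...,0]-.455)<.05)&(abs(P[...,1])<.05)&(P[...,2]>.07)&(P[...,2]<.13)&(im.min(2)>120)&(im[...,2]>im[...,0]+12)
print('C label',m.sum(),P[m].mean(0).round(4) if m.any() else '')
E
```

```text
t 26.48 p [ 0.5229 -0.1822  0.0841] psi 0.5504 zt [ 0. -0. -1.] F [-0.74  0.52 -0.25] g 0.997 q [-0.4   0.47  1.65  0.    1.02  0.62]
[[0.0, -0.2, 73.6, -0.001]]
C label 109 [ 0.4528 -0.0044  0.0988]
```

Call:
jog_arm:
  plan:
    - [0,0,14,0]
    - [0,0,22,0]
    - [0,0,18,0]
    - [0,0,11,0]
    - [0,0,6,0]
    - [0,0,2.5,0]
    - [0,0,0,0]
    - [0,0,0,0]

```text
t: 27.2
eef_pos: [0.5232, -0.1825, 0.0111]
eef_rot: [0.962, 0.272, 0.001, 0.0]
contact_force: [-0.3, 0.5, -0.9]
grip_width: 1.003
```

Call:
jog_arm:
  plan:
    - [0,0,0,0]
    - [0,0,0,0]
    - [0,0,0,0]
    - [0,0,0,0]
    - [0,0,0,0]
    - [0,0,0,0]
    - [0,0,0,0]
  claw: 1
  grip_force: 40

```text
t: 27.78
eef_pos: [0.523, -0.1824, 0.011]
eef_rot: [0.962, 0.272, 0.0, 0.0]
contact_force: [-0.7, 0.6, 6.6]
grip_width: 0.672
```

Call:
jog_arm:
  plan:
    - [0,0,-3,0]
    - [0,0,-10,0]
    - [0,0,-20,0]
    - [0,0,-28,0]
    - [0,0,-30,0]
    - [0,0,-28,0]
    - [0,0,-20,0]
    - [0,0,-10,0]
    - [0,0,0,0]
    - [0,0,0,0]

```text
t: 28.62
eef_pos: [0.5224, -0.1822, 0.1587]
eef_rot: [0.962, 0.272, -0.0, -0.0]
contact_force: [0.7, 0.7, -1.2]
grip_width: 0.666
```

```bash
python3 - <<'E'
from h import *
st()
for r in plan(.4527,-.0044,.159,.2143,22): print(np.round(r,3).tolist())
E
```

```text
t 28.62 p [ 0.5224 -0.1822  0.1587] psi 0.5503 zt [-0.  0. -1.] F [ 0.73  0.68 -1.23] g 0.666 q [-0.4   0.38  1.59  0.    1.17  0.62]
[3.7, -20.9, -0.0, 0.037]
[2.9, -21.0, -0.0, 0.037]
[2.2, -21.1, -0.0, 0.037]
[1.4, -21.2, -0.0, 0.037]
[0.6, -21.2, -0.0, 0.037]
[-0.2, -21.2, -0.0, 0.037]
[-1.0, -21.2, -0.0, 0.037]
[-1.8, -21.1, -0.0, 0.037]
[-2.6, -21.1, -0.0, 0.037]
```

Call:
jog_arm:
  plan:
    - [3.7,-20.9,0,0.0373]
    - [2.9,-21,0,0.0373]
    - [2.2,-21.1,0,0.0373]
    - [1.4,-21.2,0,0.0373]
    - [0.6,-21.2,0,0.0373]
    - [-0.2,-21.2,0,0.0373]
    - [-1,-21.2,0,0.0373]
    - [-1.8,-21.1,0,0.0373]
    - [-2.6,-21.1,0,0.0373]
    - [0,0,5,0]

```text
t: 29.45
eef_pos: [0.4515, -0.0021, 0.1531]
eef_rot: [0.994, 0.107, -0.001, -0.0]
contact_force: [0.1, -0.6, -1.9]
grip_width: 0.674
```

Call:
jog_arm:
  plan:
    - [0,0,10,0]
    - [0,0,12,0]
    - [0,0,8,0]
    - [0,0,4,0]
    - [0,0,1,0]
    - [0,0,0,0]
    - [0,0,0,0]

```text
t: 30.03
eef_pos: [0.4532, -0.0047, 0.1194]
eef_rot: [0.994, 0.107, 0.0, 0.0]
contact_force: [-0.0, 0.2, -0.6]
grip_width: 0.67
```

```bash
python3 - <<'E'
from h import *
st()
print(np.round(plan(.4527,-.0044,.105,.2143,300),3).tolist())
E
```

```text
t 30.03 p [ 0.4532 -0.0047  0.1194] psi 0.2143 zt [ 0. -0. -1.] F [-0.04  0.16 -0.6 ] g 0.67 q [-0.09  0.22  1.91 -0.    1.01  1.27]
[[-0.4, -0.4, 14.4, 0.0]]
```

Call:
jog_arm:
  plan:
    - [-0.4,-0.3,3,0]
    - [0,0,3,0]
    - [0,0,3,0]
    - [0,0,2,0]
    - [0,0,1,0]
    - [0,0,0,0]
    - [0,0,0,0]

```text
t: 30.62
eef_pos: [0.4525, -0.0043, 0.1072]
eef_rot: [0.994, 0.107, 0.0, 0.0]
contact_force: [0.3, 0.3, -0.9]
grip_width: 0.671
```

Call:
jog_arm:
  plan:
    - [0,0,1,0]
    - [0,0,0.7,0]
    - [0,0,0.5,0]
    - [0,0,0,0]
    - [0,0,0,0]
    - [0,0,0,0]

```text
t: 31.12
eef_pos: [0.4525, -0.0043, 0.105]
eef_rot: [0.994, 0.107, 0.0, -0.0]
contact_force: [0.7, 0.1, -1.4]
grip_width: 0.667
```

```bash
python3 - <<'E'
from h import *
st()
E
```

```text
t 31.12 p [ 0.4525 -0.0043  0.105 ] psi 0.2146 zt [ 0.  0. -1.] F [ 0.7   0.12 -1.39] g 0.667 q [-0.09  0.24  1.92  0.    0.98  1.27]
```

Call:
jog_arm:
  plan:
    - [0,0,0.7,0]
    - [0,0,0.6,0]
    - [0,0,0.4,0]
    - [0,0,0,0]
    - [0,0,0,0]

```text
t: 31.53
eef_pos: [0.4525, -0.0043, 0.1032]
eef_rot: [0.994, 0.107, -0.0, -0.0]
contact_force: [0.6, -1.0, -1.1]
grip_width: 0.666
```

```bash
python3 - <<'E'
from h import *
st()
E
```

```text
t 31.53 p [ 0.4525 -0.0043  0.1032] psi 0.2145 zt [-0.  0. -1.] F [ 0.63 -1.01 -1.1 ] g 0.666 q [-0.09  0.25  1.92  0.    0.98  1.27]
```

Call:
jog_arm:
  plan:
    - [0,0,0.4,0]
    - [0,0,0.4,0]
    - [0,0,0,0]
    - [0,0,0,0]

```text
t: 31.87
eef_pos: [0.4525, -0.0043, 0.1025]
eef_rot: [0.994, 0.107, 0.0, -0.0]
contact_force: [0.2, -0.5, -1.4]
grip_width: 0.673
```

```bash
python3 - <<'E'
from h import *
st()
E
```

```text
t 31.87 p [ 0.4525 -0.0043  0.1025] psi 0.2145 zt [ 0.  0. -1.] F [ 0.17 -0.47 -1.35] g 0.673 q [-0.09  0.25  1.92  0.    0.97  1.27]
```

Call:
jog_arm:
  plan:
    - [0,0,0.4,0]
    - [0,0,0.4,0]
    - [0,0,0,0]
    - [0,0,0,0]

```text
t: 32.2
eef_pos: [0.4527, -0.0043, 0.1024]
eef_rot: [0.994, 0.107, 0.0, 0.0]
contact_force: [-4.1, 0.4, 9.8]
grip_width: 0.673
```

```bash
python3 - <<'E'
from h import *
st()
E
```

```text
t 32.2 p [ 0.4527 -0.0043  0.1024] psi 0.2146 zt [ 0.001 -0.    -1.   ] F [-4.09  0.41  9.77] g 0.673 q [-0.09  0.25  1.92 -0.    0.97  1.27]
```

Call:
jog_arm:
  plan:
    - [0,0,-0.5,0]
    - [0,0,0,0]

```text
t: 32.37
eef_pos: [0.4526, -0.0043, 0.1024]
eef_rot: [0.994, 0.107, 0.0, 0.0]
contact_force: [-1.2, -0.4, 4.1]
grip_width: 0.668
```

Call:
jog_arm:
  plan:
    - [0,0,0,0]
    - [0,0,0,0]
    - [0,0,0,0]
    - [0,0,0,0]
    - [0,0,0,0]
    - [0,0,0,0]
    - [0,0,0,0]
    - [0,0,-10,0]
    - [0,0,-20,0]
    - [0,0,-30,0]
  claw: -1

```text
t: 33.2
eef_pos: [0.4515, -0.0042, 0.1619]
eef_rot: [0.994, 0.107, -0.002, -0.0]
contact_force: [-0.3, -0.4, 1.0]
grip_width: 0.998
```

Call:
jog_arm:
  plan:
    - [0,0,-25,0]
    - [0,0,-12,0]
    - [0,0,0,0]
    - [0,0,0,0]

```text
t: 33.53
eef_pos: [0.4526, -0.0043, 0.1998]
eef_rot: [0.994, 0.107, 0.001, 0.0]
contact_force: [0.9, -0.4, -0.4]
grip_width: 1.0
```

```bash
python3 - <<'E'
from h import *
st()
for r in plan(.4156,.166,.2,.2143,25): print(np.round(r,3).tolist())
E
```

```text
t 33.53 p [ 0.4526 -0.0043  0.1998] psi 0.2146 zt [ 0.001 -0.    -1.   ] F [ 0.91 -0.38 -0.44] g 1.0 q [-0.09  0.11  1.82  0.    1.2   1.27]
[0.0, -24.9, -0.0, 0.0]
[0.0, -24.9, -0.0, 0.0]
[0.0, -24.9, -0.0, 0.0]
[0.0, -24.9, -0.0, 0.0]
[0.0, -24.9, -0.0, 0.0]
[0.0, -24.9, -0.0, 0.0]
[0.0, -24.9, -0.0, 0.0]
```

Call:
jog_arm:
  plan:
    - [0,-24.9,0,0]
    - [0,-24.9,0,0]
    - [0,-24.9,0,0]
    - [0,-24.9,0,0]
    - [0,-24.9,0,0]
    - [0,-24.9,0,0]
    - [0,-24.9,0,0]
    - [0,0,20,0]
    - [0,0,30,0]
    - [0,0,30,0]
  claw: 0

```text
t: 34.37
eef_pos: [0.4148, 0.1664, 0.1177]
eef_rot: [0.994, 0.108, 0.0, 0.0]
contact_force: [0.1, -0.1, -0.2]
grip_width: 0.5
```

Call:
jog_arm:
  plan:
    - [0,0,20,0]
    - [0,0,10,0]
    - [0,0,0,0]
    - [0,0,0,0]
    - [0,0,0,0]

```text
t: 34.78
eef_pos: [0.4159, 0.1662, 0.0902]
eef_rot: [0.994, 0.107, 0.001, -0.0]
contact_force: [-0.0, 0.1, 0.6]
grip_width: 0.497
```

```bash
python3 - <<'E'
from h import *
st()
save('top','top6'); save('scene','scene6')
d=np.load('pics/top6.npy'); v,u=np.mgrid[:400,:640]; P=unproj('top',u,v,d); im=cv2.imread('pics/top6.png').astype(int)
m=(abs(P[...,0]-.455)<.05)&(abs(P[...,1])<.05)&(P[...,2]>.11)&(P[...,2]<.17)&(im.min(2)>120)&(im[...,2]>im[...,0]+12)
print('B label',m.sum(),P[m].mean(0).round(4) if m.any() else '')
a=cv2.imread('pics/top6.png')[140:260,220:350];b=cv2.imread('pics/scene6.png')[150:290,240:400]
cv2.imwrite('pics/c6.png',np.hstack([cv2.resize(a,(480,443),interpolation=cv2.INTER_CUBIC)[:420],cv2.resize(b,(480,420),interpolation=cv2.INTER_CUBIC)])[:, :960][:, 160:960] if 0 else cv2.resize(b,(800,600) if 0 else (686,600),interpolation=cv2.INTER_CUBIC))
E
```

```text
t 34.78 p [0.4159 0.1662 0.0902] psi 0.2145 zt [ 0.001  0.    -1.   ] F [-0.04  0.09  0.58] g 0.497 q [0.3  0.26 1.94 0.   0.94 1.65]
B label 115 [ 0.4534 -0.0043  0.1403]
```

View pics/c6.png

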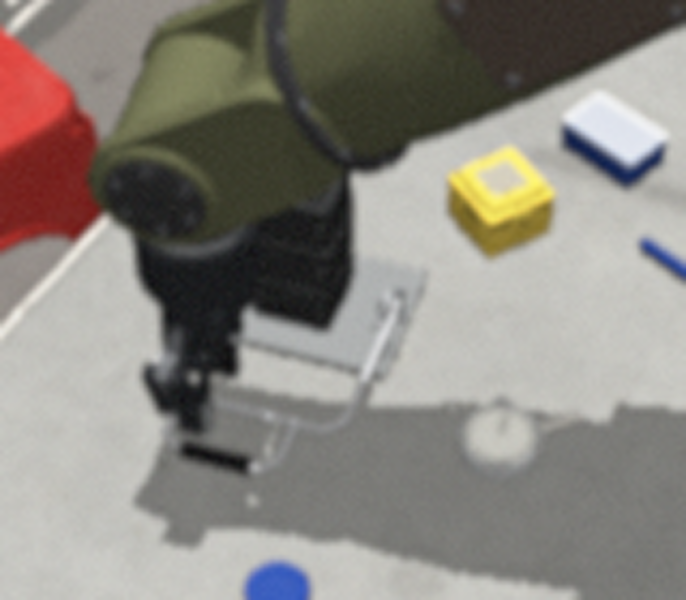

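The stack looks straight, with B's label at 140.3 mm (expected 140 mm). The bail's black grip at crop (215,457) lies under the jaws. Next I'll go down and take it.

Call:
jog_arm:
  plan:
    - [0,0,15,0]
    - [0,0,20,0]
    - [0,0,18,0]
    - [0,0,12,0]
    - [0,0,6,0]
    - [0,0,3,0]
    - [0,0,1,0]
    - [0,0,0,0]
    - [0,0,0,0]

```text
t: 35.63
eef_pos: [0.4158, 0.1662, 0.0149]
eef_rot: [0.994, 0.107, 0.001, -0.0]
contact_force: [-0.4, -0.7, -0.0]
grip_width: 0.497
```

Call:
jog_arm:
  plan:
    - [0,0,0,0]
    - [0,0,0,0]
    - [0,0,0,0]
    - [0,0,0,0]
    - [0,0,0,0]
    - [0,0,0,0]
    - [0,0,0,0]
  claw: 1
  grip_force: 25

```text
t: 36.22
eef_pos: [0.4155, 0.1662, 0.0144]
eef_rot: [0.994, 0.107, 0.0, -0.0]
contact_force: [-1.2, 3.2, 5.5]
grip_width: 0.144
```

```bash
python3 - <<'E'
from h import *
st()
c=np.array([.4531,-.0043]);ux=np.array([-np.sin(.2144),np.cos(.2144)])
s=bot.get_state(); print('along,perp',(s['eef_pos'][:2]-c)@ux,(s['eef_pos'][:2]-c)@[ux[1],-ux[0]])
# arc in tool axes: tool -y is carrier -x ; z tool down
a=np.linspace(.08,1.68,31); y=175*np.cos(a); z=20+175*np.sin(a)
for i in range(30): print([0,round(-(y[i+1]-y[i]),1),round(-(z[i+1]-z[i]),1),0],end=', ')
E
```

```text
t 36.22 p [0.4155 0.1662 0.0144] psi 0.2147 zt [ 0.001  0.    -1.   ] F [-1.18  3.18  5.47] g 0.144 q [0.3  0.4  1.98 0.   0.76 1.65]
along,perp 0.17463443656294672 -0.00041097633948740923
[0, np.float64(1.0), np.float64(-9.3), 0], [0, np.float64(1.5), np.float64(-9.2), 0], [0, np.float64(2.0), np.float64(-9.1), 0], [0, np.float64(2.5), np.float64(-9.0), 0], [0, np.float64(2.9), np.float64(-8.9), 0], [0, np.float64(3.4), np.float64(-8.7), 0], [0, np.float64(3.9), np.float64(-8.5), 0], [0, np.float64(4.3), np.float64(-8.3), 0], [0, np.float64(4.7), np.float64(-8.0), 0], [0, np.float64(5.2), np.float64(-7.8), 0], [0, np.float64(5.6), np.float64(-7.5), 0], [0, np.float64(6.0), np.float64(-7.2), 0], [0, np.float64(6.3), np.float64(-6.8), 0], [0, np.float64(6.7), np.float64(-6.5), 0], [0, np.float64(7.0), np.float64(-6.1), 0], [0, np.float64(7.3), np.float64(-5.8), 0], [0, np.float64(7.6), np.float64(-5.4), 0], [0, np.float64(7.9), np.float64(-4.9), 0], [0, np.float64(8.2), np.float64(-4.5), 0], [0, np.float64(8.4), np.float64(-4.1), 0], [0, np.float64(8.6), np.float64(-3.6), 0], [0, np.float64(8.8), np.float64(-3.1), 0], [0, np.float64(8.9), np.float64(-2.7), 0], [0, np.float64(9.1), np.float64(-2.2), 0], [0, np.float64(9.2), np.float64(-1.7), 0], [0, np.float64(9.3), np.float64(-1.2), 0], [0, np.float64(9.3), np.float64(-0.7), 0], [0, np.float64(9.3), np.float64(-0.2), 0], [0, np.float64(9.3), np.float64(0.3), 0], [0, np.float64(9.3), np.float64(0.8), 0],
```

Call:
jog_arm:
  plan:
    - [0,1,-9.3,0]
    - [0,1.5,-9.2,0]
    - [0,2,-9.1,0]
    - [0,2.5,-9,0]
    - [0,2.9,-8.9,0]
    - [0,3.4,-8.7,0]
    - [0,3.9,-8.5,0]
    - [0,4.3,-8.3,0]
    - [0,4.7,-8,0]
    - [0,5.2,-7.8,0]

```text
t: 37.05
eef_pos: [0.4218, 0.1369, 0.102]
eef_rot: [0.994, 0.107, 0.0, -0.002]
contact_force: [-7.6, 19.5, 12.9]
grip_width: 0.138
```

```bash
python3 - <<'E'
from h import *
st()
E
```

```text
t 37.05 p [0.4218 0.1369 0.102 ] psi 0.2146 zt [-0.     0.003 -1.   ] F [-7.58 19.52 12.87] g 0.138 q [0.23 0.23 1.94 0.   0.97 1.58]
```

Call:
jog_arm:
  plan:
    - [0,-1.6,-1.2,0]
    - [0,0,0,0]
    - [0,0,0,0]

```text
t: 37.3
eef_pos: [0.4217, 0.1372, 0.1021]
eef_rot: [0.994, 0.107, 0.0, -0.0]
contact_force: [0.1, 4.5, 1.6]
grip_width: 0.141
```

```bash
python3 - <<'E'
from h import *
st()
E
```

```text
t 37.3 p [0.4217 0.1372 0.1021] psi 0.2145 zt [ 0.     0.001 -1.   ] F [0.13 4.5  1.64] g 0.141 q [0.23 0.23 1.94 0.   0.97 1.59]
```

Call:
jog_arm:
  plan:
    - [0,5.5,-7.6,0]
    - [0,5.8,-7.3,0]
    - [0,6.2,-7,0]
    - [0,6.5,-6.7,0]
    - [0,6.8,-6.4,0]
    - [0,7,-6,0]
    - [0,0,0,0]

```text
t: 37.88
eef_pos: [0.43, 0.0999, 0.1443]
eef_rot: [0.994, 0.107, 0.0, -0.001]
contact_force: [-6.4, 10.5, 12.4]
grip_width: 0.141
```

```bash
python3 - <<'E'
from h import *
st()
s=bot.get_state();c=np.array([.4531,-.0043]);ux=np.array([-np.sin(.2144),np.cos(.2144)]);al=(s['eef_pos'][:2]-c)@ux; zz=s['eef_pos'][2]+.019-.02; print(al,zz,np.hypot(al,zz),np.arctan2(zz,al))
E
```

```text
t 37.88 p [0.43   0.0999 0.1443] psi 0.2142 zt [ 0.     0.001 -1.   ] F [-6.45 10.47 12.4 ] g 0.141 q [0.14 0.16 1.91 0.   1.07 1.5 ]
0.10677258907951111 0.1432739254115213 0.17868352884798394 0.9303524938335839
```

Call:
jog_arm:
  plan:
    - [0,6,-6.2,0]
    - [0,7.3,-4.8,0]
    - [0,7.6,-4.4,0]
    - [0,7.8,-4,0]
    - [0,8,-3.6,0]
    - [0,8.2,-3.2,0]
    - [0,0,0,0]
    - [0,0,0,0]

```text
t: 38.55
eef_pos: [0.4395, 0.0555, 0.1696]
eef_rot: [0.994, 0.107, 0.0, 0.0]
contact_force: [-1.6, 2.9, 5.7]
grip_width: 0.137
```

```bash
python3 - <<'E'
from h import *
st()
s=bot.get_state();c=np.array([.4531,-.0043]);ux=np.array([-np.sin(.2144),np.cos(.2144)]);al=(s['eef_pos'][:2]-c)@ux; zz=s['eef_pos'][2]+.015-.02; print(al,zz,np.hypot(al,zz),np.arctan2(zz,al))
E
```

```text
t 38.55 p [0.4395 0.0555 0.1696] psi 0.2135 zt [ 0. -0. -1.] F [-1.62  2.86  5.69] g 0.137 q [ 0.04  0.13  1.88 -0.    1.13  1.4 ]
0.0613627049541906 0.1646406341422971 0.17570406930425025 1.2140375351452368
```

Call:
jog_arm:
  plan:
    - [0,8.3,-3,0]
    - [0,8.4,-2.5,0]
    - [0,8.5,-2,0]
    - [0,8.6,-1.5,0]
    - [0,8.7,-1.1,0]
    - [0,8.7,-0.7,0]
    - [0,8.7,-0.3,0]
    - [0,5,0,0]
    - [0,0,0,0]
    - [0,0,0,0]

```text
t: 39.38
eef_pos: [0.4531, -0.0076, 0.1804]
eef_rot: [0.994, 0.107, -0.0, 0.0]
contact_force: [0.7, 0.9, 1.1]
grip_width: 0.139
```

```bash
python3 - <<'E'
from h import *
st()
s=bot.get_state();c=np.array([.4531,-.0043]);ux=np.array([-np.sin(.2144),np.cos(.2144)]);al=(s['eef_pos'][:2]-c)@ux; zz=s['eef_pos'][2]+.015-.02; print(al,zz,np.hypot(al,zz),np.arctan2(zz,al))
E
```

```text
t 39.38 p [ 0.4531 -0.0076  0.1804] psi 0.214 zt [-0. -0. -1.] F [0.68 0.94 1.11] g 0.139 q [-0.1   0.14  1.84 -0.    1.16  1.26]
-0.0032484634553784685 0.1753533598857737 0.1753834465907504 1.5893194501981371
```

Call:
jog_arm:
  plan:
    - [0,4,0.2,0]
    - [0,4,0.3,0]
    - [0,3,0.3,0]
    - [0,2,0.2,0]
    - [0,1,0.1,0]
    - [0,0,0,0]
    - [0,0,0,0]

```text
t: 39.97
eef_pos: [0.4561, -0.021, 0.1794]
eef_rot: [0.994, 0.107, -0.0, 0.0]
contact_force: [-0.1, 0.2, 1.6]
grip_width: 0.141
```

```bash
python3 - <<'E'
from h import *
st()
s=bot.get_state();c=np.array([.4531,-.0043]);ux=np.array([-np.sin(.2144),np.cos(.2144)]);al=(s['eef_pos'][:2]-c)@ux; zz=s['eef_pos'][2]+.015-.02; print(al,zz,np.hypot(al,zz),np.arctan2(zz,al),'F out',s['contact_force'][:2]@ux)
E
```

```text
t 39.97 p [ 0.4561 -0.021   0.1794] psi 0.2145 zt [-0. -0. -1.] F [-0.14  0.21  1.61] g 0.141 q [-0.13  0.15  1.84 -0.    1.16  1.23]
-0.016999787251467342 0.17437567599814577 0.17520236626942418 1.6679786648267965 F out 0.23497607333826642
```

Call:
jog_arm:
  plan:
    - [0,1,0.1,0]
    - [0,1,0.1,0]
    - [0,0,0,0]
    - [0,0,0,0]

```text
t: 40.3
eef_pos: [0.4564, -0.0223, 0.1794]
eef_rot: [0.994, 0.107, -0.0, -0.001]
contact_force: [-3.6, 8.3, 5.8]
grip_width: 0.14
```

```bash
python3 - <<'E'
from h import *
st()
E
```

```text
t 40.3 p [ 0.4564 -0.0223  0.1794] psi 0.2149 zt [-0.     0.001 -1.   ] F [-3.63  8.35  5.83] g 0.14 q [-0.13  0.15  1.84  0.    1.16  1.23]
```

The bail is on its stop (9 N reaction). I'll release, rise clear and check.

Call:
jog_arm:
  plan:
    - [0,-0.7,0,0]
    - [0,0,0,0]
    - [0,0,0,0]
    - [0,0,0,0]
    - [0,0,0,0]
    - [0,0,0,0]
    - [0,0,-10,0]
    - [0,0,-20,0]
    - [0,0,-30,0]
    - [0,0,-30,0]
  claw: 0

```text
t: 41.13
eef_pos: [0.456, -0.0223, 0.2707]
eef_rot: [0.994, 0.107, -0.0, -0.0]
contact_force: [0.1, -0.1, -0.3]
grip_width: 0.497
```

Call:
jog_arm:
  plan:
    - [-20,0,-20,0]
    - [-30,0,0,0]
    - [-30,0,0,0]
    - [-30,0,0,0]
    - [-20,0,0,0]
    - [0,0,0,0]
    - [0,0,0,0]
    - [0,0,0,0]
    - [0,0,0,0]
    - [0,0,0,0]

```text
t: 41.97
eef_pos: [0.3299, -0.0498, 0.2891]
eef_rot: [0.994, 0.107, -0.0, -0.0]
contact_force: [-0.1, 0.4, -0.6]
grip_width: 0.503
```

```bash
python3 - <<'E'
from h import *
st()
_,d=save('top','top7'); save('scene','scene7')
v,u=np.mgrid[:400,:640]; P=unproj('top',u,v,d); im=cv2.imread('pics/top7.png').astype(int)
m=(abs(P[...,0]-.455)<.06)&(abs(P[...,1])<.06)&(P[...,2]>.12)&(P[...,2]<.16)&(im.min(2)>120)&(im[...,2]>im[...,0]+12)
print('B label',m.sum(),P[m].mean(0).round(4) if m.any() else '')
g=(abs(P[...,0]-.455)<.08)&(abs(P[...,1])<.08)&(P[...,2]>.18)&(P[...,2]<.23); print('grip',g.sum(),P[g].mean(0).round(4) if g.any() else '')
a=cv2.imread('pics/top7.png')[130:270,180:460];b=cv2.imread('pics/scene7.png')[130:310,220:400]
cv2.imwrite('pics/c7.png',np.hstack([cv2.resize(a,(420,210),interpolation=cv2.INTER_CUBIC).repeat(1,0) if 0 else np.vstack([cv2.resize(a,(400,200)),np.zeros((200,400,3),np.uint8)]),cv2.resize(b,(400,400),interpolation=cv2.INTER_CUBIC)]))
E
```

```text
t 41.97 p [ 0.3299 -0.0498  0.2891] psi 0.2151 zt [-0.001  0.    -1.   ] F [-0.15  0.37 -0.62] g 0.503 q [-0.26 -0.25  1.95  0.    1.44  1.1 ]
B label 94 [ 0.4528 -0.0016  0.1404]
grip 125 [ 0.4552 -0.0222  0.1981]
```

View pics/c7.png

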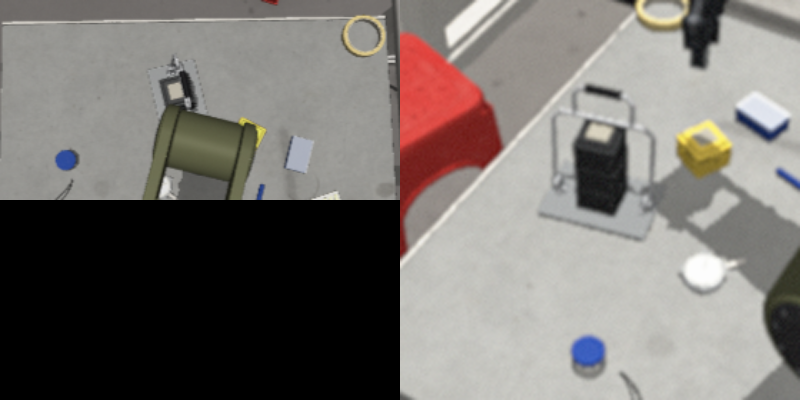

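The bail stands upright over the intact stack. The grip is about 18 mm past the hinge axis, so the hinge angle is about 1.59 rad. The pot, clip box and tape look to be where they were. I'll hand the job in.

```bash
python3 -c "
from plant import bot
print(bot.close_job())"
```

```text
the job is handed in; nothing more can be done
None
```

All three cases are stacked on the carrier's seat, heaviest at the bottom, with the bail upright at its stop. The job was handed in at about 42 s of the 72 s allowed, and no verdict was reported.

- **Weights:** I lifted each case and read the wrist force. The far-left case gave about 6.5 N (full spool), the far-right case about 3.5 N (half-used) and the middle case about 1.3 N (nearly empty). They are stacked in that order from the bottom.
- **Nesting:** The lid labels measured 57, 99 and 140 mm above the table, against 56, 98 and 140 mm when fully nested. The first two centres were within about 1 mm of the fitted seat centre, and the third was too when measured before the bail went up. Set-down forces stayed at about 20 N or less.
- **Bail:** It touched its stop with about 9 N before I let go. The last picture puts the grip about 18 mm past the hinge axis at 198 mm height, so roughly 1.59 rad.
- **Other objects:** The pot, clip box, tape roll and yellow look-alike were in their places in the last picture. I judged this by eye and did not measure it.

Two checks did not fully agree:
- **Bail swing:** Early in the swing the wrist felt about 24 N because my arc was 1–2 mm too tight. I corrected it on the way.
- **Top label:** In the last picture it reads 2.7 mm off in y. The bail grip partly hides it, and before the swing it read centred.

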